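# Put the order tablet up on its folding stand

## Task

Put the order tablet up for the cook: swing the wire back of the folding stand up and over until it snaps fully open, then take the tablet out of its charging cradle and set it gently on the stand, the right way up and roughly centred, its lower edge between the wire back and the two front lips, leaning back on the wire with the screen facing out over the lips. Set it down rather than drop it, and leave the other things on the table where they are.

Things in the scene. Friction and masses are not known exactly. Their poses are not given: they have to be found in the camera images.
- stand: low dark steel folding tablet stand, 200 mm wide (y), screwed to the table. Origin on the table mid-base; +x its front, z up. Base plate from x -105 to +5 mm is the ledge, top at z 5 mm. Two upturned lips at y +-88 mm, 26 mm wide, 22 mm high, inner faces at x -4 mm. Forward of x 5 mm only two runners, 20 mm wide, at y +-88 mm: bare table under the folded back's bar.
- hinge (a point): middle of the hinge line of the stand's wire back, along the stand's y, at x -35 mm, z 22 mm of the stand. Two lugs (to z 29 mm) at y +-80 mm and a short spring strut at y +71 mm stand just behind it. Opened, the wire's front side, on which the tablet leans, is 4 mm in front of the line from hinge to bar.
- stand_back (a joint): hinge angle, rad, of the wire back. 0 = folded level to the stand's front; grows as its bar is swung up and over to the rear; 2.007 = open on its stop, leaning 25 degrees rearward. A toggle spring drives it away from about 1.0 rad: 4 to 5 N at the bar starts it from folded, past about 1.1 rad it goes open by itself and stays.
- bar (a point): middle (on the axis) of the cross bar of the wire back: a U of 8 mm round steel wire, legs at y +-62 mm. The bar runs along the stand's y, 100 mm from the hinge line, 22 mm above the table when folded; moves with the back.
- cradle: black and grey charging cradle, 190 mm wide, fixed to the table. Origin on the table mid-base, x to its open front, z up. Its slot, 18 mm wide, 170 mm long, open at the ends, leans rearward 0.5 rad from vertical: back rest 85 mm, front lip 14 mm high along the slope. The tablet draws out along its own z.
- tablet_center (a point): centre of the order tablet in its black rubber case, 14 mm thick (its x), 220 wide (its y), 140 high (its z), about 0.45 kg. x points out of the screen, z to its upper edge. At first it stands in the cradle, screen to the cradle's front, leaning rearward 0.5 rad; its upper 55 mm are free on both faces.
- shaker: metal salt shaker, 66 mm wide, 104 mm high, origin under its centre; a bystander
- squeeze_bottle: squeeze bottle, 62 mm wide, 194 mm high, origin under its centre; a bystander
- spice_jar: jar with white lid, 84 mm wide, 120 mm high, origin under its centre; a bystander
- bowl: steel bowl, 170 mm wide, 70 mm high, origin under its centre; a bystander
- deli_tub: small white tub, 72 mm wide, 55 mm high, origin under its centre; a bystander
- soap_pump: soap pump bottle, 68 mm wide, 184 mm high, origin under its centre; a bystander
- tongs: steel tongs lying flat, about 280 mm long, 26 mm high, origin under the middle; a bystander

How it is judged:
By the outcome, as a careful person would: the job done as asked, in the order asked, and still so for the second after the job is handed in, with the robot touching nothing.
It also fails if it takes over 54 s, if anything falls off the work surface, if the arm or the gripper's body presses on something with over 40 N, if the wrist force passes 120 N, or if a joint passes its speed limit or range.

## Robot

A 7-joint arm with a two-finger parallel gripper is mounted at the origin on the work surface. World frame = base frame: x ahead of the robot, y to its left, z up, the work surface at z = 0. Lengths are in m, angles in rad, forces in N, time in s.
With the tool pointing down it reaches from about 0.4 to 0.85 m from the base axis. Payload 4.5 kg.
Tool frame: the origin (TCP) lies midway between the tips of the shut fingers; the grasp point (between the pads) lies 19 mm behind it; z points along the fingers, y is the line along which they close (so a half turn about z gives the same grasp; the last joint's range is limited). The gripper opens to 88 mm and grips with 3 to 60 N. Pads are 18 mm wide; open, the fingers measure 123 mm over their backs; the gripper's body (75 mm by 187 mm) begins 45 mm behind the grasp point.
Start: joints at [1.218, 0.689, -0.195, 1.565, 0.157, 0.902, -0.215], TCP at [0.236, -0.579, 0.239] pointing down, gripper open.
Joint ranges: [-3.01, 3.01], [-0.46, 2.08], [-1.47, 1.51], [0.13, 2.56], [-1, 4.14], [0.04, 2.09], [-2.66, 2.66]. Speed limits (rad/s): [2.57, 2.57, 3.14, 3.14, 3.14, 3.14, 3.14].

## Interface

Orientations are given as a unit quaternion [x, y, z, w].
In Python, from plant import r gives the robot as it stands.
- The arm moves only by the tool carry_out, never from a script. Its argument "plan" is a list of rows, each an object with "rot": the turn, a rotation vector about the tool's x, y, z in rad, a list of three; "xyz": the shift along the tool's x, y, z in m, a list of three; "grip": the closure in counts, from 0 (fully open) to 255 (shut). In form: [{"rot": [wx, wy, wz], "xyz": [dx, dy, dz], "grip": grip}, ...]. A call has 1 to 8 rows; each row is the pose to reach, as a shift and turn from the pose commanded when the call began, along the tool's axes at that moment; what a row does not reach only later rows make up. A row lasts 1/12 s, in which the tool goes at most 41.7 mm and 7.16 degrees, less where a joint would pass 70% of its speed; a pose out of reach is approached as far as the arm can. A call with a gripper value outside its range is refused whole. The fingers move at their own pace and stop on an object; "squeeze" is the grip in N (left out, the last holds). Time passes only in rows, so rows that repeat a pose let the fingers close. It gives the time, the measured TCP pose, the force, the opening and the grip force at its end, in the units of the state.
- r.get_state(): the state, without advancing time (a new reading comes with each control period).
- r.snapshot(name): name is "scene" or "top" or "wrist"; returns the picture (420x560x3 uint8, red, green, blue); there is no depth.
- r.camera_params(name): a dict with "fx", "fy", "cx", "cy" (pixels), "position" and "attitude" of the camera in the world; the wrist camera has in their place "hand_eye" (4x4, takes a point from camera to tool coordinates, whose origin is the TCP and whose axes are the flange's). Camera axes: x right, y down, z forward; pixel columns grow to the right and rows downward; lengths in m; the calibration is good to about 2 mm. The wrist camera is an equidistant fisheye: a pixel r from the principal point sees the ray r / f radians off the axis. A picture is of the moment at which its call begins: read the wrist's pose just before it. camera_params takes no time and is no camera call.
- r.finish_job(): hands the job in; it is judged then, once.
The state is a dict: "clock": time; "q": joint angles; "qd": joint speeds; "joint_torque": joint torques, N m; "tool_pos": TCP position; "eef_rot": TCP orientation; "contact_force": force on the tool from outside, world axes, zero at the start; "moment": the same for the moment, N m; "opening": opening from 0.0 (shut) to 1.0 (fully open); "finger_force": force on a finger pad.
Only numpy, scipy, OpenCV 4.12 (cv2) and the standard library are available. Lean on these libraries where they do the work, as an engineer would, in place of code of your own. Each camera call takes 0.05 s, during which the arm holds its last target. There are 200 camera calls.

## Working session

There is one attempt and no reset: what is moved stays moved. The work goes in short steps, Python scripts to look and compute and a tool call to move; the robot and the scene stay as the last step left them, time stands still between calls to the robot, and variables do not carry over. Pictures are saved under pics/ and viewed, at most 12 in all, crops included, and the job is handed in when it is done.

Besides the shell and the picture viewer there is one more tool, called after "Call:" as name(argument=value, ...) on one line, values as JSON. carry_out: Moves the arm, as the interface text tells. Its arguments: {"type":"object","properties":{"plan":{"type":"array"},"squeeze":{"type":"number"}},"required":["plan"]}

```bash
ls; mkdir -p pics; cat > h.py <<'E'
import numpy as np, cv2
from scipy.spatial.transform import Rotation as R
from plant import r
def ray(name,u,v):
    p=r.camera_params(name); d=np.array([(u-p['cx'])/p['fx'],(v-p['cy'])/p['fy'],1.])
    a=np.array(p['attitude']); M=R.from_quat(a).as_matrix() if a.size==4 else a
    return np.array(p['position']),M@d/np.linalg.norm(d)
def onz(name,u,v,z):
    o,d=ray(name,u,v); return o+d*(z-o[2])/d[2]
def tri(rays):
    A=0;b=0
    for o,d in rays:
        P=np.eye(3)-np.outer(d,d);A=A+P;b=b+P@o
    return np.linalg.solve(A,b)
def save(name,f):
    im=r.snapshot(name); cv2.imwrite('pics/'+f,im[:,:,::-1]); return im
E
python3 - <<'E'
from h import *
for n in ('scene','top'):
    im=save(n,n+'0.png'); print(n,r.camera_params(n))
a=cv2.imread('pics/top0.png')
print(r.camera_params('wrist')); s=r.get_state(); print(s['clock'],s['tool_pos'],s['eef_rot'])
E
```

```text
pics
scene {'fx': 492.62963059333885, 'fy': 492.62963059333885, 'cx': 284.5479205543352, 'cy': 208.750370528574, 'position': array([ 1.0585224 , -0.57279106,  1.15083166]), 'attitude': array([ 0.90283232,  0.30952603, -0.09720495, -0.28220319])}
top {'fx': 429.3375114311324, 'fy': 429.3375114311324, 'cx': 282.8913234241296, 'cy': 207.7767629954581, 'position': array([0.37495983, 0.02928936, 1.2695299 ]), 'attitude': array([-0.69219173,  0.71428192, -0.07547776,  0.07053406])}
{'fx': 325.19226210127806, 'fy': 325.19226210127806, 'cx': 280.76730487799426, 'cy': 207.5660837855926, 'hand_eye': array([[-2.91279816e-04, -9.64386460e-01, -2.64497015e-01,
         6.78138967e-02],
       [ 9.99999825e-01, -1.44523975e-04, -5.74308184e-04,
        -1.01583247e-03],
       [ 5.15628877e-04, -2.64497136e-01,  9.64386333e-01,
        -1.46401579e-01],
       [ 0.00000000e+00,  0.00000000e+00,  0.00000000e+00,
         1.00000000e+00]])}
0.1 [ 0.23554493 -0.57831955  0.2380158 ] [ 9.81345728e-01  1.92249584e-01 -2.15383366e-04 -7.83076061e-04]
```

View pics/top0.png

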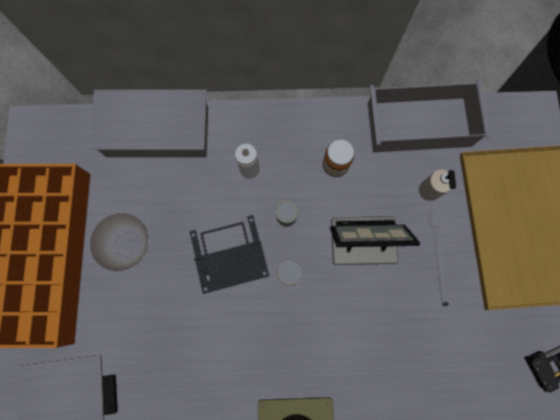

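View pics/scene0.png

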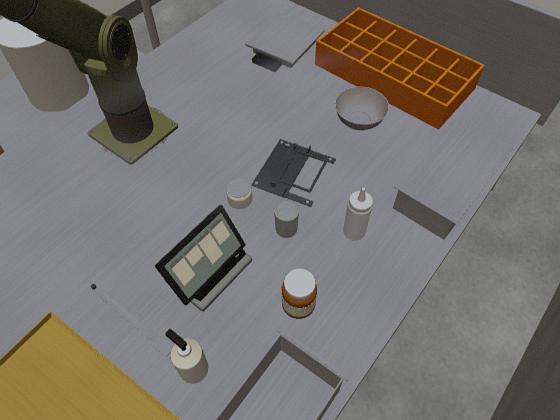

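```bash
python3 - <<'E'
import cv2,numpy as np
t=cv2.imread('pics/top0.png');s=cv2.imread('pics/scene0.png')
f=lambda im,u,v,w,h:cv2.resize(np.clip(im[v:v+h,u:u+w].astype(float)*1.8,0,255).astype('uint8'),(400,300),interpolation=cv2.INTER_CUBIC)
o=np.vstack([np.hstack([f(t,180,212,112,84),f(t,322,200,104,78)]),np.hstack([f(s,240,130,112,84),f(s,140,200,148,111)])])
cv2.imwrite('pics/z0.png',o)
E
```

```text
(no output)
```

View pics/z0.png

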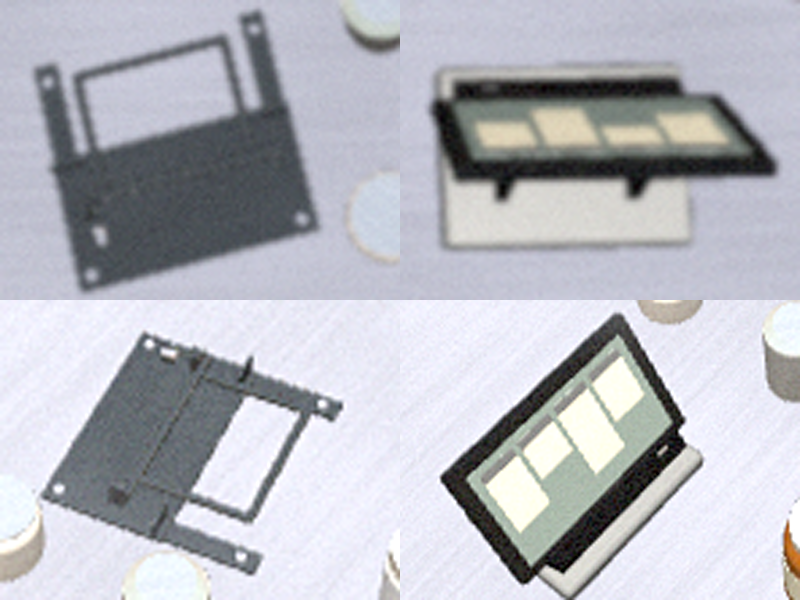

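```bash
python3 - <<'E'
from h import *
np.set_printoptions(precision=4,suppress=True)
T=lambda x,y:(180+x/3.571,212+y/3.571)
S=lambda x,y:(240+x/3.571,130+y/3.571)
T2=lambda x,y:(322+x/3.846,200+y/3.846)
S2=lambda x,y:(140+x/2.703,200+y/2.703)
for nm,a,b in (('barL',(77,77),(305,110)),('barR',(225,40),(250,218))):
    print(nm,onz('top',*T(*a),.022),onz('scene',*S(*b),.022),tri([ray('top',*T(*a)),ray('scene',*S(*b))]))
for p in ((80,290),(318,228)): print('rear',onz('top',*T(*p),.005))
for p in ((40,66),(65,270),(243,14),(270,0)): print('run',onz('top',*T(*p),.005))
for p in ((145,35),(45,197)): print('rear S',onz('scene',*S(*p),.005))
for a,b in (((58,180),(220,15)),((375,172),(45,178))):
    print('tab',tri([ray('top',*T2(*a)),ray('scene',*S2(*b))]))
for p in ((42,72),(280,66),(290,243),(45,247)): print('cr',onz('top',*T2(*p),.006))
for n,a,b in (('shaker',(287,210),None),('tub',(289,270),None),('bottle',(246,154),None)):
    print(n,onz('top',*a,.1 if n=='shaker' else .055 if n=='tub' else .17))
E
```

```text
barL [0.5668 0.257  0.022 ] [0.5669 0.2571 0.022 ] [0.5669 0.257  0.022 ]
barR [0.5938 0.1352 0.022 ] [0.5972 0.1378 0.022 ] [0.5955 0.1368 0.0208]
rear [0.3955 0.2564 0.005 ]
rear [0.439  0.0629 0.005 ]
run [0.5797 0.2909 0.005 ]
run [0.4118 0.2686 0.005 ]
run [0.6185 0.1213 0.005 ]
run [0.6298 0.0984 0.005 ]
rear S [0.3991 0.2538 0.005 ]
rear S [0.4448 0.0627 0.005 ]
tab [ 0.5025 -0.118   0.1541]
tab [ 0.5003 -0.3335  0.156 ]
cr [ 0.6019 -0.1324  0.006 ]
cr [ 0.6008 -0.3181  0.006 ]
cr [ 0.4637 -0.314   0.006 ]
cr [ 0.4666 -0.1272  0.006 ]
shaker [0.6136 0.0059 0.1   ]
tub [0.4509 0.0052 0.055 ]
bottle [0.7562 0.1122 0.17  ]
```

```bash
cat >> h.py <<'E'
np.set_printoptions(precision=4,suppress=True)
def RW(xaxis_unused,yv,zv):
    y=np.array(yv,float);z=np.array(zv,float);z/=np.linalg.norm(z);y-=z*(y@z);y/=np.linalg.norm(y)
    return np.column_stack([np.cross(y,z),y,z])
def goal(p,M,s=None):
    s=s or r.get_state(); Q=R.from_quat(s['eef_rot'])
    print('xyz',Q.inv().apply(np.array(p)-s['tool_pos']).round(4),'rot',(Q.inv()*R.from_matrix(M)).as_rotvec().round(4))
def st(): 
    s=r.get_state(); print(round(s['clock'],2),s['tool_pos'],'q',np.array(s['q']),'F',np.array(s['contact_force']),s['opening'],s['finger_force']); return s
def cast(u,v,s):
    p=r.camera_params('wrist');x,y=u-p['cx'],v-p['cy'];rr=np.hypot(x,y);t=rr/p['fx']
    d=np.array([x/rr*np.sin(t),y/rr*np.sin(t),np.cos(t)]);H=p['hand_eye'];Q=R.from_quat(s['eef_rot'])
    return s['tool_pos']+Q.apply(H[:3,3]),Q.apply(H[:3,:3]@d)
def wz(u,v,s,z):
    o,d=cast(u,v,s); return o+d*(z-o[2])/d[2]
yaw=.226; SX=np.array([np.cos(yaw),np.sin(yaw),0]); SY=np.array([-np.sin(yaw),np.cos(yaw),0]); SO=np.array([.5195,.182,0])
BAR=SO+.065*SX+[0,0,.022]
MD=RW(0,SX,[0,0,-1])
E
python3 -c "
from h import *
print(BAR); goal(BAR+[0,0,.218],MD); st()"
```

```text
[0.5828 0.1966 0.022 ]
xyz [ 0.614  -0.5866 -0.0011] rot [-0.0014 -0.001  -1.4099]
0.1 [ 0.2355 -0.5783  0.238 ] q [ 1.2178  0.6899 -0.1945  1.5662  0.1573  0.9025 -0.2151] F [0.1175 0.2137 0.1519] 0.999180267131665 0.0
```

Call:
carry_out(plan=[{"rot": [0, 0, -0.12], "xyz": [0.03, -0.03, -0.02], "grip": 100}, {"rot": [0, 0, -0.24], "xyz": [0.06, -0.055, -0.02], "grip": 100}, {"rot": [0, 0, -0.36], "xyz": [0.09, -0.085, -0.02], "grip": 100}, {"rot": [0, 0, -0.48], "xyz": [0.12, -0.11, -0.02], "grip": 100}, {"rot": [0, 0, -0.6], "xyz": [0.15, -0.14, -0.02], "grip": 100}, {"rot": [0, 0, -0.72], "xyz": [0.18, -0.17, -0.02], "grip": 100}, {"rot": [0, 0, -0.84], "xyz": [0.21, -0.2, -0.02], "grip": 100}, {"rot": [0, 0, -0.96], "xyz": [0.24, -0.23, -0.02], "grip": 100}])

```text
clock: 0.77
tool_pos: [0.3701, -0.2765, 0.2587]
eef_rot: [0.78, 0.626, -0.0, -0.0]
contact_force: [0.1, -0.5, 0.8]
opening: 0.607
finger_force: 0.0
```

```bash
python3 -c "
from h import *
goal(BAR+[0,0,.208],MD); st()"
```

```text
xyz [0.5079 0.1052 0.0286] rot [-0.0003  0.     -0.4444]
0.77 [ 0.3701 -0.2765  0.2587] q [ 0.8637  0.4794 -0.4808  2.0037  0.3247  0.733  -0.0334] F [ 0.1069 -0.5084  0.7734] 0.6066038743136429 0.0
```

Call:
carry_out(plan=[{"rot": [0, 0, -0.444], "xyz": [0.508, 0.105, 0.01], "grip": 100}, {"rot": [0, 0, -0.444], "xyz": [0.508, 0.105, 0.01], "grip": 100}, {"rot": [0, 0, -0.444], "xyz": [0.508, 0.105, 0.01], "grip": 100}, {"rot": [0, 0, -0.444], "xyz": [0.508, 0.105, 0.01], "grip": 100}, {"rot": [0, 0, -0.444], "xyz": [0.508, 0.105, 0.01], "grip": 100}, {"rot": [0, 0, -0.444], "xyz": [0.508, 0.105, 0.01], "grip": 100}, {"rot": [0, 0, -0.444], "xyz": [0.508, 0.105, 0.01], "grip": 100}, {"rot": [0, 0, -0.444], "xyz": [0.508, 0.105, 0.01], "grip": 100}])

```text
clock: 1.43
tool_pos: [0.5085, 0.0267, 0.252]
eef_rot: [0.625, 0.78, -0.0, -0.0]
contact_force: [0.6, -0.5, -0.1]
opening: 0.608
finger_force: 0.0
```

```bash
python3 -c "
from h import *
goal(BAR+[0,0,.178],MD); st()"
```

```text
xyz [0.1496 0.1097 0.0519] rot [-0.0007  0.0003 -0.006 ]
1.43 [0.5085 0.0267 0.252 ] q [ 0.2152  0.5644 -0.5679  1.8816  0.4076  0.8133 -0.3479] F [ 0.6461 -0.4985 -0.1069] 0.6083001654347264 0.0
```

Call:
carry_out(plan=[{"rot": [0, 0, 0], "xyz": [0.15, 0.11, 0.05], "grip": 130}, {"rot": [0, 0, 0], "xyz": [0.15, 0.11, 0.05], "grip": 130}, {"rot": [0, 0, 0], "xyz": [0.15, 0.11, 0.05], "grip": 130}, {"rot": [0, 0, 0], "xyz": [0.15, 0.11, 0.05], "grip": 130}, {"rot": [0, 0, 0], "xyz": [0.15, 0.11, 0.05], "grip": 130}, {"rot": [0, 0, 0], "xyz": [0.15, 0.11, 0.05], "grip": 130}, {"rot": [0, 0, 0], "xyz": [0.15, 0.11, 0.05], "grip": 130}, {"rot": [0, 0, 0], "xyz": [0.15, 0.11, 0.05], "grip": 130}])

```text
clock: 2.1
tool_pos: [0.5825, 0.1939, 0.2018]
eef_rot: [0.625, 0.78, -0.001, 0.0]
contact_force: [0.0, -0.6, 0.6]
opening: 0.494
finger_force: 0.0
```

```bash
python3 -c "
from h import *
st();im=save('wrist','w0.png')
cv2.imwrite('pics/w0b.png',cv2.resize(np.clip(im[:,:,::-1]*1.6,0,255).astype('uint8'),(800,600)))"
```

```text
2.1 [0.5825 0.1939 0.2018] q [-0.1198  0.7543 -0.5034  1.6273  0.4452  0.8784 -0.5784] F [ 0.0493 -0.6268  0.5515] 0.4943626530687377 0.0
```

View pics/w0b.png

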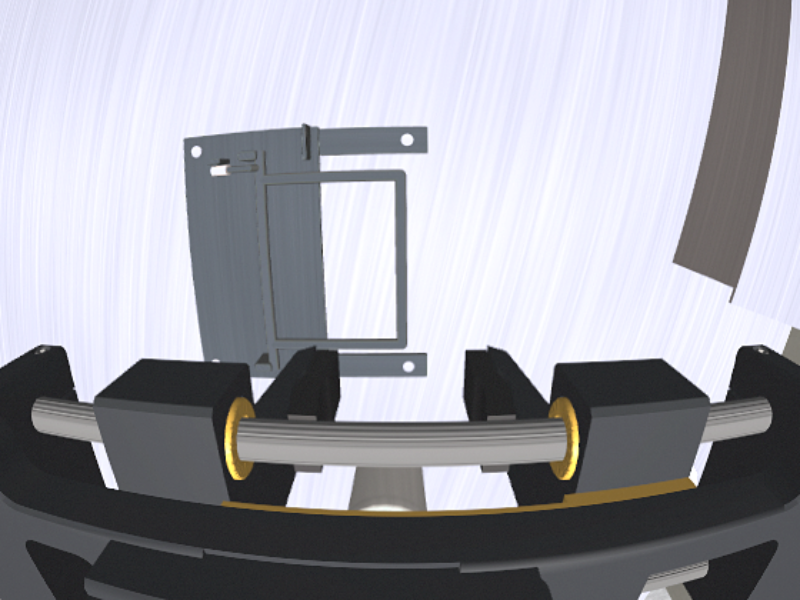

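```bash
python3 -c "
from h import *
s=r.get_state(); k=.7
L=wz(402*k,175*k,s,.022);Rr=wz(402*k,344*k,s,.022);h1=wz(267*k,180*k,s,.022);h2=wz(270*k,345*k,s,.022)
print(L,Rr,(L+Rr)/2,'yaw',np.arctan2(-(L-Rr)[0],(L-Rr)[1]),BAR,(h1+h2)/2)
a=wz(427*k,127*k,s,.005);b=wz(427*k,376*k,s,.005);print('runner ends',a,b,(a+b)/2)
"
```

```text
[0.5685 0.2584 0.022 ] [0.5955 0.1367 0.022 ] [0.582  0.1976 0.022 ] yaw 0.21842754278963009 [0.5828 0.1966 0.022 ] [0.4853 0.1745 0.022 ]
runner ends [0.5785 0.2971 0.005 ] [0.6229 0.1073 0.005 ] [0.6007 0.2022 0.005 ]
```

Call:
carry_out(plan=[{"rot": [0, 0, 0], "xyz": [0.002, 0, 0.04], "grip": 130}, {"rot": [0, 0, 0], "xyz": [0.002, 0, 0.08], "grip": 130}, {"rot": [0, 0, 0], "xyz": [0.002, 0, 0.12], "grip": 130}, {"rot": [0, 0, 0], "xyz": [0.002, 0, 0.15], "grip": 130}, {"rot": [0, 0, 0], "xyz": [0.002, 0, 0.17], "grip": 130}, {"rot": [0, 0, 0], "xyz": [0.002, 0, 0.18], "grip": 130}, {"rot": [0, 0, 0], "xyz": [0.002, 0, 0.19], "grip": 130}, {"rot": [0, 0, 0], "xyz": [0.002, 0, 0.19], "grip": 130}])

```text
clock: 2.82
tool_pos: [0.5822, 0.196, 0.0116]
eef_rot: [0.626, 0.78, -0.001, -0.0]
contact_force: [-1.5, 0.5, -0.7]
opening: 0.488
finger_force: 0.0
```

Call:
carry_out(plan=[{"rot": [0, 0, 0], "xyz": [0, 0, 0], "grip": 255}, {"rot": [0, 0, 0], "xyz": [0, 0, 0], "grip": 255}, {"rot": [0, 0, 0], "xyz": [0, 0, 0], "grip": 255}, {"rot": [0, 0, 0], "xyz": [0, 0, 0], "grip": 255}, {"rot": [0, 0, 0], "xyz": [0, 0, 0], "grip": 255}, {"rot": [0, 0, 0], "xyz": [0, 0, 0], "grip": 255}, {"rot": [0, 0, 0], "xyz": [0, 0, 0], "grip": 255}, {"rot": [0, 0, 0], "xyz": [0, 0, 0], "grip": 255}], squeeze=15)

```text
clock: 3.48
tool_pos: [0.5815, 0.197, 0.0127]
eef_rot: [0.625, 0.781, -0.001, -0.0]
contact_force: [-2.8, -0.2, 5.6]
opening: 0.083
finger_force: 15.0
```

```bash
python3 -c "
from h import *
st()
for t in np.arange(.1,2.05,.1): print(round(t,2),'y',round(.1*(np.cos(t)-1),3),'z',round(-.1*np.sin(t),3))"
```

```text
3.48 [0.5815 0.197  0.0127] q [-0.2102  1.0127 -0.3467  1.7168  0.6141  0.5244 -0.7273] F [-2.8468 -0.1526  5.6077] 0.08265232185328202 14.998881071805954
0.1 y -0.0 z -0.01
0.2 y -0.002 z -0.02
0.3 y -0.004 z -0.03
0.4 y -0.008 z -0.039
0.5 y -0.012 z -0.048
0.6 y -0.017 z -0.056
0.7 y -0.024 z -0.064
0.8 y -0.03 z -0.072
0.9 y -0.038 z -0.078
1.0 y -0.046 z -0.084
1.1 y -0.055 z -0.089
1.2 y -0.064 z -0.093
1.3 y -0.073 z -0.096
1.4 y -0.083 z -0.099
1.5 y -0.093 z -0.1
1.6 y -0.103 z -0.1
1.7 y -0.113 z -0.099
1.8 y -0.123 z -0.097
1.9 y -0.132 z -0.095
2.0 y -0.142 z -0.091
```

Call:
carry_out(plan=[{"rot": [0, 0, 0], "xyz": [0, 0, -0.01], "grip": 255}, {"rot": [0, 0, 0], "xyz": [0, -0.002, -0.02], "grip": 255}, {"rot": [0, 0, 0], "xyz": [0, -0.004, -0.03], "grip": 255}, {"rot": [0, 0, 0], "xyz": [0, -0.008, -0.039], "grip": 255}, {"rot": [0, 0, 0], "xyz": [0, -0.012, -0.048], "grip": 255}, {"rot": [0, 0, 0], "xyz": [0, -0.017, -0.056], "grip": 255}, {"rot": [0, 0, 0], "xyz": [0, -0.024, -0.064], "grip": 255}, {"rot": [0, 0, 0], "xyz": [0, -0.03, -0.072], "grip": 255}], squeeze=20)

```text
clock: 4.15
tool_pos: [0.5536, 0.1906, 0.0857]
eef_rot: [0.625, 0.78, 0.001, 0.001]
contact_force: [0.6, -0.7, -3.9]
opening: 0.081
finger_force: 20.0
```

```bash
python3 -c "
from h import *
s=st(); print(s['moment'])"
```

```text
4.15 [0.5536 0.1906 0.0857] q [-0.185   0.876  -0.3954  1.7982  0.5706  0.5809 -0.7181] F [ 0.5699 -0.7493 -3.916 ] 0.08102058518733754 19.9930277466774
[ 0.0189 -0.2017  0.0464]
```

Call:
carry_out(plan=[{"rot": [0, 0, 0], "xyz": [0, -0.0115, -0.0096], "grip": 255}, {"rot": [0, 0, 0], "xyz": [0, -0.0243, -0.0174], "grip": 255}, {"rot": [0, 0, 0], "xyz": [0, -0.038, -0.023], "grip": 255}, {"rot": [0, 0, 0], "xyz": [0, -0.0527, -0.027], "grip": 255}, {"rot": [0, 0, 0], "xyz": [0, -0.0676, -0.0283], "grip": 255}, {"rot": [0, 0, 0], "xyz": [0, -0.0826, -0.0275], "grip": 255}, {"rot": [0, 0, 0], "xyz": [0, -0.0973, -0.0244], "grip": 255}, {"rot": [0, 0, 0], "xyz": [0, -0.105, -0.0217], "grip": 255}])

```text
clock: 4.82
tool_pos: [0.448, 0.1667, 0.1071]
eef_rot: [0.625, 0.781, -0.001, -0.0]
contact_force: [-2.8, -1.5, -0.1]
opening: 0.079
finger_force: 20.0
```

```bash
python3 -c "
from h import *
s=st(); print(s['moment'])"
```

```text
4.82 [0.448  0.1667 0.1071] q [-0.2541  0.7491 -0.3216  2.1071  0.6221  0.3797 -0.8608] F [-2.7592 -1.4529 -0.0837] 0.07915274817164032 20.002903640270233
[-0.1861  0.2663  0.014 ]
```

Call:
carry_out(plan=[{"rot": [0, 0, 0], "xyz": [0, 0, 0], "grip": 130}, {"rot": [0, 0, 0], "xyz": [0, 0, 0], "grip": 130}, {"rot": [0, 0, 0], "xyz": [0, 0, 0], "grip": 130}, {"rot": [0, 0, 0], "xyz": [0, 0, 0], "grip": 130}, {"rot": [0, 0, 0], "xyz": [0, 0, -0.04], "grip": 130}, {"rot": [0, 0, 0], "xyz": [0, 0, -0.08], "grip": 130}, {"rot": [0, 0, 0], "xyz": [0, 0, -0.12], "grip": 130}, {"rot": [0, 0, 0], "xyz": [0, 0, -0.15], "grip": 130}])

```text
clock: 5.48
tool_pos: [0.4526, 0.1691, 0.2596]
eef_rot: [0.625, 0.78, 0.003, 0.001]
contact_force: [1.1, 0.5, 0.3]
opening: 0.49
finger_force: 0.0
```

```bash
cat >> h.py <<'E'
SO=np.array([.5185,.183,0])
cy=-.010; a=.5; C=np.array([.541,-.226,.097])
TX=np.array([np.cos(a)*np.cos(cy),np.cos(a)*np.sin(cy),np.sin(a)]); TZ=np.array([-np.sin(a)*np.cos(cy),-np.sin(a)*np.sin(cy),np.cos(a)])
MT=RW(0,TX,-TZ)
E
python3 -c "
from h import *
st()
im=save('scene','s1.png');t=save('top','t1.png')
f=lambda im,u,v,w,h:cv2.resize(np.clip(im[v:v+h,u:u+w,::-1].astype(float)*1.8,0,255).astype('uint8'),(400,300),interpolation=cv2.INTER_CUBIC)
cv2.imwrite('pics/z1.png',np.hstack([f(im,230,100,140,105),f(t,180,200,120,90)]))
print('pre',C+TZ*.17); goal(C+TZ*.17+[0,0,.06],MT)"
```

```text
5.48 [0.4526 0.1691 0.2596] q [-0.0806  0.5167 -0.5692  1.9483  0.3881  0.7793 -0.6502] F [1.0726 0.5147 0.3165] 0.49007677528829824 0.0
pre [ 0.4595 -0.2252  0.2462]
xyz [-0.3868 -0.0806 -0.0474] rot [-0.4852 -0.0621  0.2224]
```

View pics/z1.png

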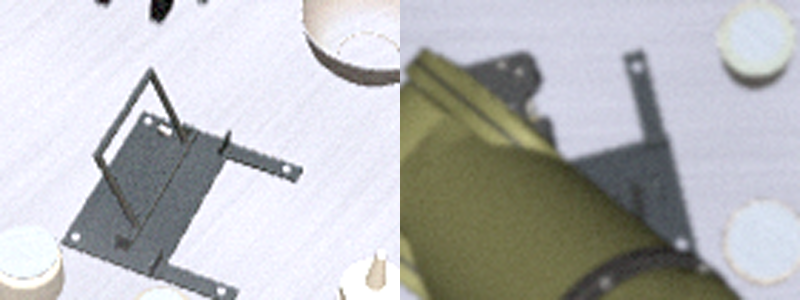

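Call:
carry_out(plan=[{"rot": [-0.485, -0.062, 0.222], "xyz": [-0.387, -0.081, -0.047], "grip": 130}, {"rot": [-0.485, -0.062, 0.222], "xyz": [-0.387, -0.081, -0.047], "grip": 130}, {"rot": [-0.485, -0.062, 0.222], "xyz": [-0.387, -0.081, -0.047], "grip": 130}, {"rot": [-0.485, -0.062, 0.222], "xyz": [-0.387, -0.081, -0.047], "grip": 130}, {"rot": [-0.485, -0.062, 0.222], "xyz": [-0.387, -0.081, -0.047], "grip": 130}, {"rot": [-0.485, -0.062, 0.222], "xyz": [-0.387, -0.081, -0.047], "grip": 130}, {"rot": [-0.485, -0.062, 0.222], "xyz": [-0.387, -0.081, -0.047], "grip": 130}, {"rot": [-0.485, -0.062, 0.222], "xyz": [-0.387, -0.081, -0.047], "grip": 130}])

```text
clock: 6.25
tool_pos: [0.4656, -0.0275, 0.2791]
eef_rot: [0.686, 0.69, 0.157, 0.171]
contact_force: [0.8, -0.8, 0.0]
opening: 0.487
finger_force: 0.0
```

```bash
python3 -c "
from h import *
st()
S=lambda x,y:(230+x/2.857,100+y/2.857)
b1=onz('scene',*S(152,74),.1126);b2=onz('scene',*S(98,156),.1126); print(b1,b2,(b1+b2)/2,'exp',SO-.0773*SX)
goal(C+TZ*.17+[0,0,.06],MT)"
```

```text
6.25 [ 0.4656 -0.0275  0.2791] q [ 0.1727  0.3197 -0.3363  2.3901  1.6732  0.1788 -1.7497] F [ 0.8121 -0.809   0.0404] 0.4868726434041453 0.0
[0.4334 0.2236 0.1126] [0.4594 0.1049 0.1126] [0.4464 0.1642 0.1126] exp [0.4432 0.1657 0.    ]
xyz [-0.1982  0.0047 -0.0232] rot [-0.0322  0.0138  0.0198]
```

Call:
carry_out(plan=[{"rot": [-0.032, 0.014, 0.02], "xyz": [-0.198, 0.005, -0.023], "grip": 130}, {"rot": [-0.032, 0.014, 0.02], "xyz": [-0.198, 0.005, -0.023], "grip": 130}, {"rot": [-0.032, 0.014, 0.02], "xyz": [-0.198, 0.005, -0.023], "grip": 130}, {"rot": [-0.032, 0.014, 0.02], "xyz": [-0.198, 0.005, -0.023], "grip": 130}, {"rot": [-0.032, 0.014, 0.02], "xyz": [-0.198, 0.005, -0.023], "grip": 130}, {"rot": [-0.032, 0.014, 0.02], "xyz": [-0.198, 0.005, -0.023], "grip": 130}, {"rot": [-0.032, 0.014, 0.02], "xyz": [-0.198, 0.005, -0.023], "grip": 130}, {"rot": [-0.032, 0.014, 0.02], "xyz": [-0.198, 0.005, -0.023], "grip": 130}])

```text
clock: 6.92
tool_pos: [0.4646, -0.198, 0.2996]
eef_rot: [0.69, 0.681, 0.17, 0.179]
contact_force: [0.7, -0.4, -0.1]
opening: 0.487
finger_force: 0.0
```

```bash
python3 -c "
from h import *
s=st();goal(C+TZ*.17+[0,0,.06],MT,s)
im=save('wrist','w1.png')
cv2.imwrite('pics/w1b.png',cv2.resize(np.clip(im[:,:,::-1]*1.6,0,255).astype('uint8'),(800,600)))"
```

```text
6.92 [ 0.4646 -0.198   0.2996] q [ 1.0566  0.4268 -0.8867  2.2399  1.037   0.2336 -0.6881] F [ 0.7463 -0.4443 -0.1052] 0.4870744378572821 0.0
xyz [-0.0273 -0.0011 -0.0078] rot [-0.0006  0.0113 -0.0001]
```

View pics/w1b.png

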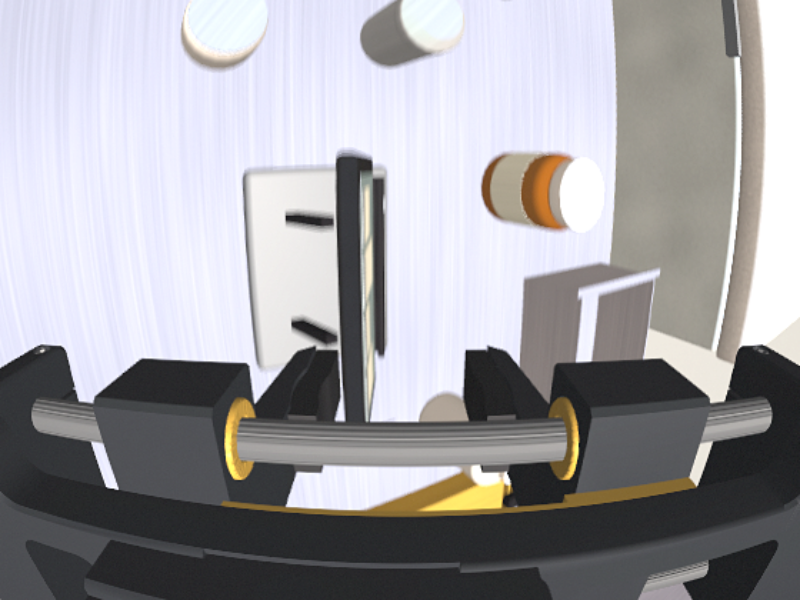

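```bash
python3 -c "
from h import *
s=r.get_state(); k=.7
im=cv2.imread('pics/w1.png').astype(int).sum(2)
for v in (120,150,180,210,240): print(v,im[v,228:268])
P0=C+TZ*.07; TY=np.cross(TZ,TX)
for (u,v) in ((337,160),(338,200),(340,280),(343,350),(361,200),(361,280),(358,350),(372,160)):
    o,d=cast(u*k,v*k,s); p=o+d*((P0-o)@TZ)/(d@TZ); q=p-P0; print((u,v),(q@TX).round(4),(q@TY).round(4))"
```

```text
120 [407 406 406 405 404 414 394 229  70  98 107 114 114 115 112 109 113 110
 111 108 115 112  90  82 206 156 160 163 170 171 179 175 228 381 407 403
 401 401 399 400]
150 [333 337 333 336 331 364 451 222  79  91 101 116 117 114 114 116 112 111
 116 115 115 112  90 157 293 381 368 362 448 445 382 280 249 164 119 109
 103 121 126 108]
180 [434 434 433 434 431 433 435 399 214  72  94 109 114 113 112 113 114 110
 107 113 114 112 103  74 266 377 329 350 426 442 440 443 366 206 110  97
 105 116 122 126]
210 [430 430 430 427 426 427 429 435 386 223  75  94 108 111 113 113 118 115
 114 116 114 114 114  98 110 306 475 357 340 341 314 288 285 224 140  96
 100 115 122 130]
240 [131 170 193 202 261 265 277 287 349 409 260  63  98 109 112 109 112 115
 117 111 112 112 114 110  87 193 339 387 357 413 420 358 325 285 172 110
  91 102 123 128]
(337, 160) -0.0116 0.0918
(338, 200) -0.0117 0.0666
(340, 280) -0.0124 0.0147
(343, 350) -0.0129 -0.0345
(361, 200) 0.0028 0.0662
(361, 280) 0.0013 0.0145
(358, 350) -0.0026 -0.0345
(372, 160) 0.0102 0.0911
```

```bash
python3 -c "
from h import *
s=r.get_state(); k=.7
for p in ((247,172),(262,365),(385,168)): print('cradle',wz(p[0]*k,p[1]*k,s,.006))
c=wz(337*k,153*k,s,.155); print(c)
from_top=ray('top',322+58/3.846,200+180/3.846)
a=cast(337*k,153*k,s); print('tri',tri([a,from_top]),tri([a,from_top,ray('scene',140+220/2.703,200+15/2.703)]))
for o,d in (a,from_top,ray('scene',140+220/2.703,200+15/2.703)):
  for z in (.145,.155,.165): print(z,o+d*(z-o[2])/d[2])
"
```

```text
cradle [ 0.4666 -0.1385  0.006 ]
cradle [ 0.4627 -0.3244  0.006 ]
cradle [ 0.6046 -0.1426  0.006 ]
[ 0.4975 -0.1294  0.155 ]
tri [ 0.505  -0.1261  0.1305] [ 0.5013 -0.1218  0.1521]
0.145 [ 0.5013 -0.1292  0.145 ]
0.155 [ 0.4975 -0.1294  0.155 ]
0.165 [ 0.4937 -0.1296  0.165 ]
0.145 [ 0.5017 -0.1214  0.145 ]
0.155 [ 0.5005 -0.12    0.155 ]
0.165 [ 0.4994 -0.1187  0.165 ]
0.145 [ 0.4994 -0.1118  0.145 ]
0.155 [ 0.505  -0.1164  0.155 ]
0.165 [ 0.5105 -0.121   0.165 ]
```

```bash
python3 -c "
from h import *
s=st(); save('wrist','w2.png')
im=cv2.imread('pics/w2.png').astype(int).sum(2)
for v in (120,150,180,210,240): print(v,im[v,228:268])
print('col',im[90:130,240])
"
```

```text
6.97 [ 0.4624 -0.2078  0.2993] q [ 1.0751  0.4306 -0.8882  2.2346  1.0323  0.2389 -0.6765] F [ 0.9563 -3.2147 -1.441 ] 0.49400216445536105 0.0
120 [438 439 435 435 435 436 439 435 347  52  89 105 110 110 111 108 110 114
 117 112 113 116 115 109  70 232 369 441 296 457 449 431 279 272 173 116
 117 106 125 126]
150 [444 441 439 437 437 437 434 441 459 155  70  94 106 117 117 119 118 115
 114 116 115 114 118 110  93 163 311 390 361 383 453 434 355 281 230 125
 103 105 118 124]
180 [438 437 437 438 437 435 433 435 437 409 268  59  91 103 115 112 112 114
 117 117 118 112 112 115 110  79 218 362 368 347 415 450 448 446 346 180
 111 101 108 120]
210 [434 433 433 432 432 431 432 430 431 432 430 317  70  89 103 113 115 112
 113 116 117 114 115 115 117 107  76 254 401 346 372 439 402 310 285 234
 141 105  98 113]
240 [417 406 394 380 375 373 367 367 370 377 392 414 371 197  77  94 109 110
 111 113 120 116 113 117 122 120 110  86 248 395 348 280 394 447 416 309
 380 466 470 456]
col [484 442 155  97 112 110 116 121 110 113 112 110 118 116 117 113 110 110
 117 107 109 114 116 113 114 116 115 113 111 107 110 110 111 109 114 113
 112 107 111 116]
```

```bash
python3 -c "
from h import *
s0=st(); print(np.array(s0['qd'])); save('wrist','w3.png'); s=st()
im=cv2.imread('pics/w3.png').astype(int).sum(2)
P0=C+TZ*.07; TY=np.cross(TZ,TX)
def pl(u,v):
    o,d=cast(u,v,s0); p=o+d*((P0-o)@TZ)/(d@TZ); q=p-P0; return (q@TX).round(4),(q@TY).round(4)
for v in (110,150,190,230):
    d=np.where(im[v,225:270]<85)[0]+225; b=np.where(im[v,225:270]<160)[0][0]+225; f=b+8+np.argmin(im[v,b+8:b+24]); print(v,b,f,pl(b-.5,v),pl(f,v))
e=np.where(im[80:130,244]<200)[0][0]+80; print('end',e,pl(244,e-.5))
goal(C+TZ*.12,MT,s)
"
```

```text
7.02 [ 0.4628 -0.2054  0.2988] q [ 1.0673  0.4293 -0.8837  2.2376  1.0414  0.2355 -0.6933] F [ 0.5187  0.0358 -0.2707] 0.4935104297218431 0.0
[-0.1432 -0.0283  0.0362  0.0509  0.1025 -0.0637 -0.1904]
7.07 [ 0.4634 -0.2023  0.2989] q [ 1.061   0.4279 -0.8826  2.2397  1.0445  0.2333 -0.6986] F [ 0.0525 -0.0636 -0.3393] 0.49072075358557865 0.0
110 237 252 (np.float64(-0.0106), np.float64(0.0963)) (np.float64(0.0032), np.float64(0.0958))
150 237 252 (np.float64(-0.0117), np.float64(0.0603)) (np.float64(0.0023), np.float64(0.0599))
190 239 254 (np.float64(-0.0115), np.float64(0.0233)) (np.float64(0.0029), np.float64(0.023))
230 226 242 (np.float64(-0.0261), np.float64(-0.0158)) (np.float64(-0.0101), np.float64(-0.0159))
end 94 (np.float64(-0.0036), np.float64(0.1108))
xyz [-0.0217 -0.0282  0.0949] rot [-0.0011  0.0164 -0.0105]
```

Call:
carry_out(plan=[{"rot": [0, 0.016, -0.01], "xyz": [-0.022, -0.033, 0.04], "grip": 130}, {"rot": [0, 0.016, -0.01], "xyz": [-0.022, -0.033, 0.08], "grip": 130}, {"rot": [0, 0.016, -0.01], "xyz": [-0.022, -0.033, 0.09], "grip": 130}, {"rot": [0, 0.016, -0.01], "xyz": [-0.022, -0.033, 0.09], "grip": 130}, {"rot": [0, 0.016, -0.01], "xyz": [-0.022, -0.033, 0.09], "grip": 130}, {"rot": [0, 0.016, -0.01], "xyz": [-0.022, -0.033, 0.09], "grip": 130}])

```text
clock: 7.57
tool_pos: [0.477, -0.2197, 0.1987]
eef_rot: [0.686, 0.685, 0.175, 0.17]
contact_force: [-1.2, 0.1, -0.2]
opening: 0.489
finger_force: 0.0
```

```bash
cat >> h.py <<'E'
C=C-.0045*TX
E
python3 -c "
from h import *
st(); save('scene','s2.png');s=st();print('final');goal(C+TZ*.048,MT,s)"
```

```text
7.57 [ 0.477  -0.2197  0.1987] q [ 1.0483  0.7046 -0.9135  2.2961  1.9324  0.3709 -1.4686] F [-1.1906  0.0812 -0.241 ] 0.4893070708103673 0.0
7.62 [ 0.4769 -0.2192  0.2013] q [ 1.0481  0.6976 -0.9131  2.296   1.9249  0.3668 -1.4624] F [-0.8597  0.7479  0.9166] 0.48782669782366367 0.0
final
xyz [-0.0069  0.0023  0.0743] rot [-0.007  -0.0097  0.0076]
```

Call:
carry_out(plan=[{"rot": [-0.005, -0.008, 0.006], "xyz": [-0.006, 0.002, 0.0], "grip": 130}, {"rot": [-0.005, -0.008, 0.006], "xyz": [-0.006, 0.002, 0.02], "grip": 130}, {"rot": [-0.005, -0.008, 0.006], "xyz": [-0.006, 0.002, 0.04], "grip": 130}, {"rot": [-0.005, -0.008, 0.006], "xyz": [-0.006, 0.002, 0.055], "grip": 130}, {"rot": [-0.005, -0.008, 0.006], "xyz": [-0.006, 0.002, 0.068], "grip": 130}, {"rot": [-0.005, -0.008, 0.006], "xyz": [-0.006, 0.002, 0.074], "grip": 130}, {"rot": [-0.005, -0.008, 0.006], "xyz": [-0.006, 0.002, 0.074], "grip": 130}, {"rot": [-0.005, -0.008, 0.006], "xyz": [-0.006, 0.002, 0.074], "grip": 130}])

```text
clock: 8.28
tool_pos: [0.5147, -0.2281, 0.1421]
eef_rot: [0.688, 0.682, 0.172, 0.18]
contact_force: [-0.5, -0.1, 0.6]
opening: 0.487
finger_force: 0.0
```

```bash
python3 -c "
from h import *
s=st();goal(C+TZ*.048,MT,s)
im=save('wrist','w4.png'); sc=save('scene','s3.png')
f=lambda im,u,v,w,h:cv2.resize(np.clip(im[v:v+h,u:u+w,::-1].astype(float)*1.8,0,255).astype('uint8'),(400,300),interpolation=cv2.INTER_CUBIC)
cv2.imwrite('pics/z2.png',np.hstack([f(im,0,0,560,420),f(sc,140,170,160,120)]))"
```

```text
8.28 [ 0.5147 -0.2281  0.1421] q [ 1.0091  0.8875 -0.95    2.2552  2.0736  0.5475 -1.5567] F [-0.4741 -0.1107  0.5744] 0.4872578459799989 0.0
xyz [ 0.0024 -0.0031  0.0042] rot [0.0037 0.0077 0.0039]
```

View pics/z2.png

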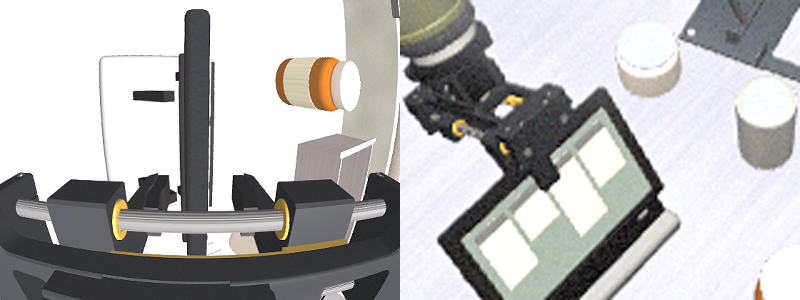

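Call:
carry_out(plan=[{"rot": [0, 0, 0], "xyz": [0, -0.002, 0], "grip": 255}, {"rot": [0, 0, 0], "xyz": [0, -0.002, 0], "grip": 255}, {"rot": [0, 0, 0], "xyz": [0, -0.002, 0], "grip": 255}, {"rot": [0, 0, 0], "xyz": [0, -0.002, 0], "grip": 255}, {"rot": [0, 0, 0], "xyz": [0, -0.002, 0], "grip": 255}, {"rot": [0, 0, 0], "xyz": [0, -0.002, 0], "grip": 255}], squeeze=35)

```text
clock: 8.88
tool_pos: [0.513, -0.2281, 0.1399]
eef_rot: [0.688, 0.682, 0.173, 0.179]
contact_force: [0.4, 0.4, 2.5]
opening: 0.154
finger_force: 35.0
```

Call:
carry_out(plan=[{"rot": [0, 0, 0], "xyz": [0, 0, -0.01], "grip": 255}, {"rot": [0, 0, 0], "xyz": [0, 0, -0.025], "grip": 255}, {"rot": [0, 0, 0], "xyz": [0, 0, -0.04], "grip": 255}, {"rot": [0, 0, 0], "xyz": [0, 0, -0.055], "grip": 255}, {"rot": [0, 0, 0], "xyz": [0, 0, -0.07], "grip": 255}, {"rot": [0, 0, 0], "xyz": [0, 0, -0.085], "grip": 255}, {"rot": [0, 0, 0], "xyz": [0, 0, -0.1], "grip": 255}, {"rot": [0, 0, 0], "xyz": [0, 0, -0.1], "grip": 255}])

```text
clock: 9.55
tool_pos: [0.4625, -0.227, 0.228]
eef_rot: [0.688, 0.682, 0.172, 0.179]
contact_force: [0.1, 0.0, -5.3]
opening: 0.155
finger_force: 35.0
```

```bash
cat >> h.py <<'E'
def place(bx,bz,phi,D=.121,dy=0):
    c,s_=np.cos(phi),np.sin(phi); xt=c*SX+[0,0,s_]; zt=-s_*SX+np.array([0,0,c])
    return SO+bx*SX+dy*SY+[0,0,bz]+.007*xt+D*zt, RW(0,xt,-zt)
E
python3 -c "
from h import *
s=st();print(s['eef_rot']); p,M=place(-.022,.15,.28); print(p); goal(p,M,s)"
```

```text
9.55 [ 0.4625 -0.227   0.228 ] q [ 1.0709  0.6109 -0.8785  2.3031  1.8605  0.2903 -1.4053] F [ 0.0597  0.0372 -5.3284] 0.15453499676936075 35.00443361699581
[0.6883 0.6817 0.1715 0.1792]
[0.471  0.1721 0.2682]
xyz [ 0.3988  0.0242 -0.0363] rot [ 0.2193  0.0983 -0.2171]
```

Call:
carry_out(plan=[{"rot": [0.02, 0.01, -0.02], "xyz": [0.025, 0.015, -0.035], "grip": 255}, {"rot": [0.05, 0.022, -0.05], "xyz": [0.06, 0.02, -0.036], "grip": 255}, {"rot": [0.08, 0.036, -0.08], "xyz": [0.095, 0.022, -0.036], "grip": 255}, {"rot": [0.1, 0.045, -0.1], "xyz": [0.13, 0.024, -0.036], "grip": 255}, {"rot": [0.12, 0.054, -0.12], "xyz": [0.165, 0.024, -0.036], "grip": 255}, {"rot": [0.14, 0.063, -0.14], "xyz": [0.2, 0.024, -0.036], "grip": 255}, {"rot": [0.16, 0.072, -0.16], "xyz": [0.235, 0.024, -0.036], "grip": 255}, {"rot": [0.18, 0.081, -0.18], "xyz": [0.265, 0.024, -0.036], "grip": 255}])

```text
clock: 10.22
tool_pos: [0.4693, 0.022, 0.2673]
eef_rot: [0.63, 0.761, 0.12, 0.103]
contact_force: [0.2, -1.3, -6.2]
opening: 0.153
finger_force: 35.0
```

```bash
python3 -c "
from h import *
s=st(); p,M=place(-.022,.15,.28); print(p); goal(p,M,s)"
```

```text
10.22 [0.4693 0.022  0.2673] q [ 0.4918  0.4604 -0.9109  2.2394  1.0104  0.4783 -1.0071] F [ 0.2311 -1.2907 -6.1906] 0.15337587479241147 35.000485461205244
[0.471  0.1721 0.2682]
xyz [0.1472 0.0286 0.0076] rot [ 0.0365  0.0164 -0.0362]
```

Call:
carry_out(plan=[{"rot": [0.036, 0.016, -0.036], "xyz": [0.03, 0.01, 0.003], "grip": 255}, {"rot": [0.036, 0.016, -0.036], "xyz": [0.06, 0.02, 0.006], "grip": 255}, {"rot": [0.036, 0.016, -0.036], "xyz": [0.09, 0.025, 0.007], "grip": 255}, {"rot": [0.036, 0.016, -0.036], "xyz": [0.115, 0.028, 0.007], "grip": 255}, {"rot": [0.036, 0.016, -0.036], "xyz": [0.13, 0.028, 0.007], "grip": 255}, {"rot": [0.036, 0.016, -0.036], "xyz": [0.135, 0.028, 0.007], "grip": 255}, {"rot": [0.036, 0.016, -0.036], "xyz": [0.135, 0.028, 0.007], "grip": 255}, {"rot": [0.036, 0.016, -0.036], "xyz": [0.135, 0.028, 0.007], "grip": 255}])

```text
clock: 10.88
tool_pos: [0.4734, 0.157, 0.2688]
eef_rot: [0.617, 0.774, 0.109, 0.088]
contact_force: [0.5, -1.3, -5.5]
opening: 0.155
finger_force: 35.0
```

```bash
python3 -c "
from h import *
s=st(); p,M=place(-.022,.15,.28); print(p); goal(p,M,s); p,M=place(-.022,.05,.28); print(p); goal(p,M,s)
w=save('wrist','w5.png'); sc=save('scene','s4.png')
f=lambda im,u,v,w,h:cv2.resize(np.clip(im[v:v+h,u:u+w,::-1].astype(float)*1.8,0,255).astype('uint8'),(400,300),interpolation=cv2.INTER_CUBIC)
cv2.imwrite('pics/z3.png',np.hstack([f(w,0,0,560,420),f(sc,220,60,160,120)]))"
```

```text
10.88 [0.4734 0.157  0.2688] q [ 0.1535  0.5053 -0.909   2.1337  0.9645  0.6294 -1.2018] F [ 0.5198 -1.3242 -5.4654] 0.1552756801667739 35.002319854684174
[0.471  0.1721 0.2682]
xyz [0.0152 0.0008 0.0008] rot [ 0.0018  0.0024 -0.001 ]
[0.471  0.1721 0.1682]
xyz [ 0.0154 -0.027   0.0968] rot [ 0.0018  0.0024 -0.001 ]
```

View pics/z3.png

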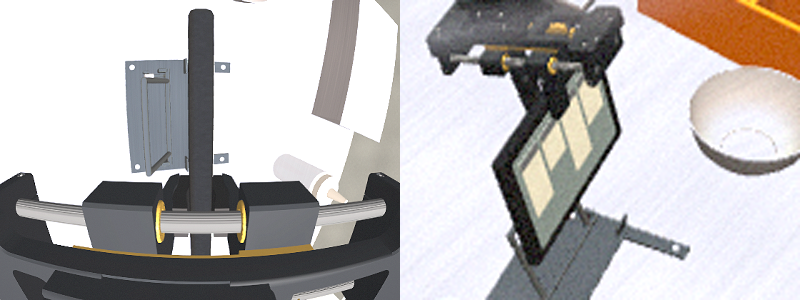

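```bash
python3 -c "
from h import *
s=r.get_state();print(s['tool_pos']);Q=R.from_quat(s['eef_rot'])
p=r.camera_params('scene')
def px(P):
    c=R.from_quat(p['attitude']).inv().apply(P-p['position']); return np.array([p['cx']+p['fx']*c[0]/c[2],p['cy']+p['fy']*c[1]/c[2]])
for D in (.115,.121,.127):
  for sy in (-1,1):
    for xx in (-.007,.007):
      lo=px(s['tool_pos']+Q.apply([sy*.11,xx,D])); up=px(s['tool_pos']+Q.apply([sy*.11,xx,D-.14]))
      print(D,sy,xx,'lo',((lo-[220,60])*2.5).round(0),'up',((up-[220,60])*2.5).round(0))
p2,M=place(-.022,.05,.28);goal(p2,M,s)
"
```

```text
[0.474  0.1564 0.2691]
0.115 -1 -0.007 lo [126. 266.] up [ 86. 163.]
0.115 -1 0.007 lo [138. 268.] up [ 99. 164.]
0.115 1 -0.007 lo [211. 131.] up [181.  26.]
0.115 1 0.007 lo [222. 132.] up [193.  27.]
0.121 -1 -0.007 lo [128. 270.] up [ 88. 168.]
0.121 -1 0.007 lo [139. 272.] up [100. 169.]
0.121 1 -0.007 lo [212. 135.] up [183.  31.]
0.121 1 0.007 lo [223. 136.] up [194.  32.]
0.127 -1 -0.007 lo [129. 274.] up [ 90. 172.]
0.127 -1 0.007 lo [141. 276.] up [102. 174.]
0.127 1 -0.007 lo [213. 139.] up [184.  36.]
0.127 1 0.007 lo [224. 140.] up [196.  36.]
xyz [ 0.0161 -0.0276  0.097 ] rot [ 0.0028  0.0026 -0.003 ]
```

Call:
carry_out(plan=[{"rot": [0.002, 0.002, -0.002], "xyz": [0.015, -0.005, 0.018], "grip": 255}, {"rot": [0.002, 0.002, -0.002], "xyz": [0.015, -0.012, 0.04], "grip": 255}, {"rot": [0.002, 0.002, -0.002], "xyz": [0.015, -0.018, 0.062], "grip": 255}, {"rot": [0.002, 0.002, -0.002], "xyz": [0.015, -0.024, 0.082], "grip": 255}, {"rot": [0.002, 0.002, -0.002], "xyz": [0.015, -0.027, 0.094], "grip": 255}, {"rot": [0.002, 0.002, -0.002], "xyz": [0.015, -0.0275, 0.097], "grip": 255}, {"rot": [0.002, 0.002, -0.002], "xyz": [0.015, -0.0275, 0.097], "grip": 255}, {"rot": [0.002, 0.002, -0.002], "xyz": [0.015, -0.0275, 0.097], "grip": 255}])

```text
clock: 11.65
tool_pos: [0.4722, 0.1733, 0.1696]
eef_rot: [0.617, 0.775, 0.111, 0.087]
contact_force: [0.2, 0.1, -5.2]
opening: 0.16
finger_force: 35.0
```

```bash
python3 -c "
from h import *
save('scene','s5.png');s=st(); 
for bz in (.02,.01,.005):
  p,M=place(-.022,bz,.28,.119); print(bz,p); goal(p,M,s)
w=save('wrist','w6.png'); sc=save('scene','s6.png')
f=lambda im,u,v,w,h:cv2.resize(np.clip(im[v:v+h,u:u+w,::-1].astype(float)*1.8,0,255).astype('uint8'),(400,300),interpolation=cv2.INTER_CUBIC)
cv2.imwrite('pics/z4.png',np.hstack([f(w,90,0,300,225),f(sc,230,100,128,96)]))"
```

```text
11.7 [0.4723 0.1735 0.17  ] q [-0.0507  0.6634 -0.6947  2.2477  1.472   0.5014 -1.7321] F [-0.2158  0.742  -6.2399] 0.15193057724022663 35.00535347498953
0.02 [0.4716 0.1722 0.1363]
xyz [-0.0012 -0.0104  0.0321] rot [ 0.0045 -0.0022 -0.0001]
0.01 [0.4716 0.1722 0.1263]
xyz [-0.0012 -0.0133  0.0417] rot [ 0.0045 -0.0022 -0.0001]
0.005 [0.4716 0.1722 0.1213]
xyz [-0.0012 -0.0147  0.0465] rot [ 0.0045 -0.0022 -0.0001]
```

View pics/z4.png

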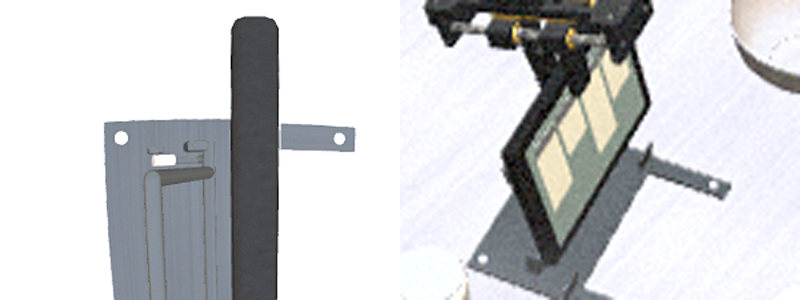

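Call:
carry_out(plan=[{"rot": [0.004, -0.002, 0], "xyz": [-0.001, -0.004, 0.01], "grip": 255}, {"rot": [0.004, -0.002, 0], "xyz": [-0.001, -0.007, 0.02], "grip": 255}, {"rot": [0.004, -0.002, 0], "xyz": [-0.001, -0.01, 0.03], "grip": 255}, {"rot": [0.004, -0.002, 0], "xyz": [-0.001, -0.0115, 0.035], "grip": 255}, {"rot": [0.004, -0.002, 0], "xyz": [-0.001, -0.0125, 0.039], "grip": 255}, {"rot": [0.004, -0.002, 0], "xyz": [-0.001, -0.0125, 0.039], "grip": 255}, {"rot": [0.004, -0.002, 0], "xyz": [-0.001, -0.0125, 0.039], "grip": 255}])

```text
clock: 12.38
tool_pos: [0.471, 0.1726, 0.1286]
eef_rot: [0.616, 0.775, 0.109, 0.087]
contact_force: [-1.2, 1.1, -5.2]
opening: 0.154
finger_force: 35.0
```

```bash
python3 -c "
from h import *
s=st(); p,M=place(-.022,.005,.28,.119); goal(p,M,s)"
```

```text
12.38 [0.471  0.1726 0.1286] q [-0.0615  0.7609 -0.6958  2.2797  1.6918  0.547  -1.944 ] F [-1.1896  1.1259 -5.2402] 0.1539488025616874 35.00563831999898
xyz [-0.0005 -0.0016  0.0072] rot [-0.0004 -0.0003  0.0009]
```

Not touching yet; creep down 2 mm at a time.

Call:
carry_out(plan=[{"rot": [0, 0, 0], "xyz": [0, -0.0005, 0.001], "grip": 255}, {"rot": [0, 0, 0], "xyz": [0, -0.001, 0.003], "grip": 255}, {"rot": [0, 0, 0], "xyz": [0, -0.001, 0.004], "grip": 255}, {"rot": [0, 0, 0], "xyz": [0, -0.001, 0.004], "grip": 255}, {"rot": [0, 0, 0], "xyz": [0, -0.001, 0.004], "grip": 255}])

```text
clock: 12.8
tool_pos: [0.4709, 0.1726, 0.1241]
eef_rot: [0.616, 0.775, 0.109, 0.087]
contact_force: [-0.2, 0.7, -5.8]
opening: 0.16
finger_force: 35.0
```

Call:
carry_out(plan=[{"rot": [0, 0, 0], "xyz": [0, -0.0005, 0.001], "grip": 255}, {"rot": [0, 0, 0], "xyz": [0, -0.0005, 0.002], "grip": 255}, {"rot": [0, 0, 0], "xyz": [0, -0.0005, 0.002], "grip": 255}, {"rot": [0, 0, 0], "xyz": [0, -0.0005, 0.002], "grip": 255}])

```text
clock: 13.13
tool_pos: [0.4709, 0.1726, 0.122]
eef_rot: [0.616, 0.775, 0.109, 0.087]
contact_force: [0.4, -0.8, -5.7]
opening: 0.159
finger_force: 35.0
```

```bash
python3 -c "
from h import *
s=st(); p,M=place(-.022,.005,.28,.119); goal(p,M,s)"
```

```text
13.13 [0.4709 0.1726 0.122 ] q [-0.061   0.7781 -0.6996  2.2835  1.7212  0.559  -1.9711] F [ 0.4478 -0.7882 -5.71  ] 0.15882861311050872 35.005774036981165
xyz [-0.0005  0.0004  0.0008] rot [-0.0012 -0.0001  0.0012]
```

Call:
carry_out(plan=[{"rot": [0, 0, 0], "xyz": [0, -0.0003, 0.001], "grip": 255}, {"rot": [0, 0, 0], "xyz": [0, -0.0005, 0.002], "grip": 255}, {"rot": [0, 0, 0], "xyz": [0, -0.0005, 0.002], "grip": 255}])

```text
clock: 13.38
tool_pos: [0.4709, 0.1725, 0.1198]
eef_rot: [0.616, 0.775, 0.109, 0.087]
contact_force: [-0.8, 0.2, -4.8]
opening: 0.153
finger_force: 35.0
```

Call:
carry_out(plan=[{"rot": [0, 0, 0], "xyz": [0, -0.0003, 0.001], "grip": 255}, {"rot": [0, 0, 0], "xyz": [0, -0.0005, 0.002], "grip": 255}, {"rot": [0, 0, 0], "xyz": [0, -0.0005, 0.002], "grip": 255}])

```text
clock: 13.63
tool_pos: [0.471, 0.1726, 0.1192]
eef_rot: [0.616, 0.775, 0.109, 0.088]
contact_force: [-4.5, -3.0, 10.9]
opening: 0.155
finger_force: 35.0
```

Call:
carry_out(plan=[{"rot": [0, 0, 0], "xyz": [0, 0, -0.001], "grip": 205}, {"rot": [0, 0, 0], "xyz": [0, 0, -0.001], "grip": 205}, {"rot": [0, 0, 0], "xyz": [0, 0, -0.001], "grip": 205}, {"rot": [0, 0, 0], "xyz": [0, 0, -0.001], "grip": 205}])

```text
clock: 13.97
tool_pos: [0.4711, 0.1729, 0.1191]
eef_rot: [0.616, 0.775, 0.109, 0.087]
contact_force: [-1.2, 0.3, 0.1]
opening: 0.195
finger_force: 0.3
```

```bash
python3 -c "
from h import *
s=st()
w=save('wrist','w7.png'); sc=save('scene','s7.png')
f=lambda im,u,v,w,h:cv2.resize(np.clip(im[v:v+h,u:u+w,::-1].astype(float)*1.8,0,255).astype('uint8'),(400,300),interpolation=cv2.INTER_CUBIC)
cv2.imwrite('pics/z5.png',np.hstack([f(w,90,0,300,225),f(sc,230,100,128,96)]))"
```

```text
13.97 [0.4711 0.1729 0.1191] q [-0.0603  0.7862 -0.7025  2.2852  1.7361  0.5657 -1.985 ] F [-1.1662  0.3379  0.1405] 0.19498289089337872 0.2796309976838529
```

View pics/z5.png

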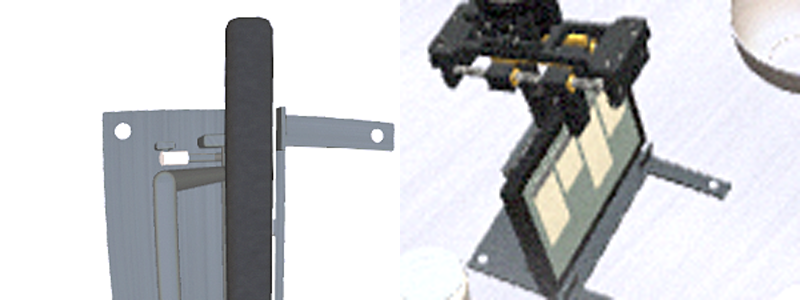

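Call:
carry_out(plan=[{"rot": [0, 0, 0], "xyz": [0, 0, -0.004], "grip": 205}, {"rot": [0, 0, 0], "xyz": [0, 0, -0.008], "grip": 205}, {"rot": [0, 0, 0], "xyz": [0, 0, -0.012], "grip": 205}, {"rot": [0, 0, 0], "xyz": [0, 0, -0.013], "grip": 205}, {"rot": [0, 0, 0], "xyz": [0, 0, -0.013], "grip": 205}])

```text
clock: 14.48
tool_pos: [0.4674, 0.1718, 0.132]
eef_rot: [0.616, 0.775, 0.109, 0.087]
contact_force: [-1.0, 0.1, 0.8]
opening: 0.199
finger_force: 0.3
```

```bash
python3 -c "
from h import *
s=st()
for ph in (.28,.34,.40,.44):
    p,M=place(-.022,.005,ph,.1165+.013); print(ph,p,p-s['tool_pos']); goal(p,M,s)"
```

```text
14.48 [0.4674 0.1718 0.132 ] q [-0.0621  0.7515 -0.698   2.288   1.6883  0.5453 -1.9468] F [-0.9587  0.1139  0.8379] 0.19941576588381027 0.26574055664241314
0.28 [0.4687 0.1716 0.1314] [ 0.0013 -0.0003 -0.0006]
xyz [-0.0006  0.001   0.0009] rot [-0.0001 -0.0001  0.0014]
0.34 [0.4614 0.1699 0.1294] [-0.006  -0.002  -0.0025]
xyz [-0.0005 -0.0068  0.0007] rot [-0.0601 -0.0001  0.0014]
0.4 [0.4542 0.1682 0.127 ] [-0.0132 -0.0036 -0.005 ]
xyz [-0.0005 -0.0145  0.001 ] rot [-0.1201 -0.0001  0.0014]
0.44 [0.4495 0.1671 0.1251] [-0.0179 -0.0047 -0.0068]
xyz [-0.0005 -0.0197  0.0014] rot [-0.1601 -0.0002  0.0014]
```

Call:
carry_out(plan=[{"rot": [-0.02, 0, 0], "xyz": [0, -0.0035, -0.001], "grip": 205}, {"rot": [-0.04, 0, 0], "xyz": [0, -0.006, -0.001], "grip": 205}, {"rot": [-0.06, 0, 0], "xyz": [0, -0.0085, -0.001], "grip": 205}, {"rot": [-0.08, 0, 0], "xyz": [0, -0.011, -0.001], "grip": 205}, {"rot": [-0.1, 0, 0], "xyz": [0, -0.0135, -0.001], "grip": 205}, {"rot": [-0.12, 0, 0], "xyz": [0, -0.016, -0.001], "grip": 205}, {"rot": [-0.14, 0, 0], "xyz": [0, -0.0185, -0.001], "grip": 205}, {"rot": [-0.15, 0, 0], "xyz": [0, -0.02, -0.001], "grip": 205}])

```text
clock: 15.15
tool_pos: [0.4478, 0.1673, 0.1266]
eef_rot: [0.608, 0.765, 0.167, 0.132]
contact_force: [0.6, -0.0, 0.1]
opening: 0.199
finger_force: 0.0
```

```bash
python3 -c "
from h import *
s=st()
p,M=place(-.022,.005,.436,.1165+.013); goal(p,M,s)
w=save('wrist','w8.png'); sc=save('scene','s8.png')
f=lambda im,u,v,w,h:cv2.resize(np.clip(im[v:v+h,u:u+w,::-1].astype(float)*1.8,0,255).astype('uint8'),(400,300),interpolation=cv2.INTER_CUBIC)
cv2.imwrite('pics/z6.png',np.hstack([f(w,90,0,300,225),f(sc,230,100,128,96)]))"
```

```text
15.15 [0.4478 0.1673 0.1266] q [-0.0478  0.8372 -0.8496  2.4869  2.0632  0.8533 -2.4032] F [ 0.6399 -0.0097  0.0589] 0.19909298299375963 0.0
xyz [-0.0005  0.0013  0.002 ] rot [-0.0068 -0.0007  0.0015]
```

View pics/z6.png

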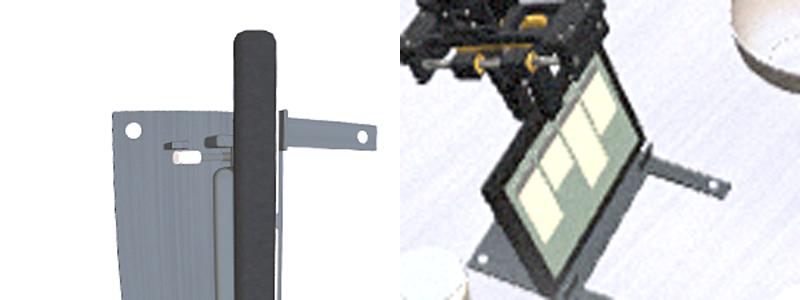

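Call:
carry_out(plan=[{"rot": [0, 0, 0], "xyz": [0, 0, -0.002], "grip": 195}, {"rot": [0, 0, 0], "xyz": [0, 0, -0.005], "grip": 190}, {"rot": [0, 0, 0], "xyz": [0, 0, -0.009], "grip": 190}, {"rot": [0, 0, 0], "xyz": [0, 0, -0.013], "grip": 190}, {"rot": [0, 0, 0], "xyz": [0, 0, -0.018], "grip": 190}, {"rot": [0, 0, 0], "xyz": [0, 0, -0.023], "grip": 190}, {"rot": [0, 0, 0], "xyz": [0, 0, -0.028], "grip": 190}])

```text
clock: 15.83
tool_pos: [0.4368, 0.1647, 0.153]
eef_rot: [0.608, 0.765, 0.167, 0.133]
contact_force: [0.0, 0.1, -0.4]
opening: 0.259
finger_force: 0.0
```

```bash
python3 -c "
from h import *
s=st()
goal(s['tool_pos']+[0.0,0,.1],MD,s)"
```

```text
15.83 [0.4368 0.1647 0.153 ] q [-0.0448  0.7565 -0.8598  2.4993  2.0031  0.7969 -2.3776] F [ 0.0098  0.1106 -0.3839] 0.25904871234876214 0.0
xyz [-0.      0.0416 -0.0909] rot [0.4294 0.0001 0.0013]
```

Call:
carry_out(plan=[{"rot": [0, 0, 0], "xyz": [0, 0.005, -0.02], "grip": 190}, {"rot": [0, 0, 0], "xyz": [0, 0.015, -0.045], "grip": 190}, {"rot": [0.05, 0, 0], "xyz": [0, 0.03, -0.07], "grip": 190}, {"rot": [0.1, 0, 0], "xyz": [0, 0.04, -0.09], "grip": 190}, {"rot": [0.1, 0, 0], "xyz": [0, 0.04, -0.09], "grip": 190}, {"rot": [0.1, 0, 0], "xyz": [0, 0.04, -0.09], "grip": 190}])

```text
clock: 16.33
tool_pos: [0.4356, 0.1646, 0.2522]
eef_rot: [0.614, 0.772, 0.128, 0.102]
contact_force: [-0.3, -0.2, 0.2]
opening: 0.254
finger_force: 0.0
```

```bash
python3 -c "
from h import *
s=st()
w=save('wrist','w9.png'); sc=save('scene','s9.png')
f=lambda im,u,v,w,h:cv2.resize(np.clip(im[v:v+h,u:u+w,::-1].astype(float)*1.8,0,255).astype('uint8'),(400,300),interpolation=cv2.INTER_CUBIC)
cv2.imwrite('pics/z7.png',np.hstack([f(w,60,0,380,285),f(sc,200,60,200,150)]))"
```

```text
16.33 [0.4356 0.1646 0.2522] q [-0.0012  0.4484 -0.7583  2.288   1.1787  0.4777 -1.4972] F [-0.2941 -0.2356  0.2411] 0.25421069729972445 0.0
```

View pics/z7.png

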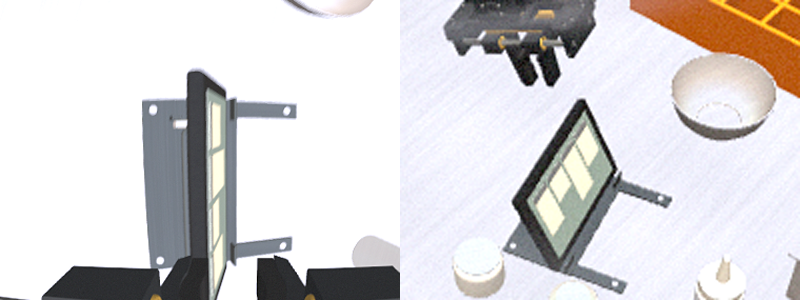

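The tablet leans on the wire behind both lips (scene crop about 515–615, 100–270), centred, with the screen out and the gripper clear.

```bash
python3 -c "
from plant import r
print(r.finish_job())"
```

```text
the job is handed in; nothing more can be done
None
```

The stand's wire back is swung fully open, and the tablet is leaning on it behind both lips, roughly centred with the screen facing out. I set it down rather than dropped it, the gripper was clear in the last pictures, and the job was handed in at about 16.4 s; the hand-in returned no verdict.

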